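Level the bakery bench scale and keep the spirit level pressed down

TASK

Level the bench scale: stand the red spirit level upright on its steel pan, lengthwise in line with the levelling foot on the outrigger, and let go of it; then turn the foot's black knob until the bubble rests centred between the two black lines. Last, press the level down on the pan from above with the fingertips, firmly but not hard (about 10 N), and finish while still pressing, with the bubble still centred, so that the locknut can be tightened. Leave all the other things where they are.

Things in the scene. Friction and masses are not known exactly. Their poses are not given: they have to be found in the camera images.
- level: red spirit level, 200 mm long (its x), 26 wide (y), 42 tall (z), 0.5 kg, black end caps, standing upright on the table. Origin: centre of its underside. The green vial (70 mm long) lies along x in the middle of its top, just below the frame's top; beside it, 35 to 100 mm either way from the middle, the top is solid and flat. Grip it across its width. Either end may point to the foot
- bubble (a joint): where the white bubble (14 mm long) stands in the green vial: m from the middle, positive towards the level's +x end, 0 when centred between the two black lines (20 mm apart), stops at +-0.022. It drifts to the higher end, 2.9 mm per mrad of slope along the level, and needs about 1.5 s to come to rest
- pan_centre (a point): centre of the top of the scale's flat stainless weighing pan (230 mm along its x, 240 mm along its y, no rim, top 85 mm above the table). x and y lie in the pan, z points up; y points away from the levelling foot, which stands 210 mm from here along -y
- scale: the dark grey bench scale with a bright steel pan, fixed in place; origin on the table under the middle of its pan, x and y as the pan's. Console with display and keys on its -x side (to 175 mm from the middle, 60 mm high). The +y end stands on two fixed feet, the -y end on the levelling foot, and at the start the foot end is always too low
- foot_knob (a point): middle of the levelling foot's round black knob (40 mm across, 61 to 88 mm above the table; this point on its upright axis at 76 mm). It turns in place (0.1 N m) and stays put. Clockwise from above raises the foot end: the bubble goes 6 mm per rad towards the foot; at the start it is 1.3 to 3 rad short. Below it a locknut, top at 56 mm, on an outrigger; its axis is 82 mm from the housing
- scraper: dough scraper lying flat: steel blade 85 x 120 mm with a round wooden handle 24 mm thick along one edge; origin at the centre of its underside; to be left alone
- spanner: dark steel double open-ended spanner lying flat, 182 x 32 x 8 mm; origin at the centre of its underside; to be left alone
- weight: 1 kg brass calibration weight, 50 mm across, 79 mm tall, with a knob on top; origin at the centre of its underside; to be left alone
- timer: flat white kitchen timer, 55 x 65 x 16 mm; origin at the centre of its underside; to be left alone
- sugar: white sugar jar with a steel cap, 66 mm across, 120 mm tall; origin at the centre of its underside; to be left alone
- roll_a: finger roll of bread on the black tray at the left, 160 x 52 x 52 mm; origin at the centre of its underside; to be left alone
- roll_b: second finger roll of bread on that tray, 160 x 52 x 52 mm; origin at the centre of its underside; to be left alone

How it is judged:
By the outcome, as a careful person would: the job done as asked, in the order asked, and still so for the second after the job is handed in, while the arm keeps its last pose, push and grip.
It also fails if it takes over 72 s, if anything falls off the work surface, if the arm or the gripper's body presses on something with over 40 N, if the wrist force passes 120 N, or if a joint passes its speed limit or range.

ROBOT

A 6-joint arm with a two-finger parallel gripper is mounted at the origin on the work surface. World frame = base frame: x ahead of the robot, y to its left, z up, the work surface at z = 0. Lengths are in mm, angles in rad, forces in N, time in s.
With the tool pointing down it reaches from about 325 to 900 mm from the base axis. Payload 3.5 kg.
Tool frame: the origin (TCP) lies between the finger pads; the fingertips stand 14 mm ahead of it and the grasp point (between the pads) lies 5 mm behind it; z points along the fingers, y is the line along which they close (so a half turn about z gives the same grasp; the last joint's range is limited). The gripper opens to 85 mm and grips with 20 to 120 N. Pads are 22 mm wide; open, the fingers measure 114 mm over their backs; the gripper's body (76 mm by 85 mm) begins 54 mm behind the grasp point. The pads swing forward as they close: fully open they stand 13 mm farther back than shut.
Start: joints at [1.004, 0.276, -0.026, 1.268, 0, 1.467], TCP at [279.599, 558.969, 245.313] pointing down, gripper open.
Joint ranges: [-3.12, 3.12], [-0.85, 1.88], [-1.08, 1.24], [-1.95, 2.15], [-1.57, 1.53], [-3.14, 3.14]. Speed limits (rad/s): [2.57, 2.57, 3.14, 3.14, 3.14, 3.14].

INTERFACE

Orientations are given as a 3x3 rotation matrix whose columns are the frame's x, y, z axes.
In Python, from workcell import r gives the robot as it stands.
- The arm moves only by the tool drive_effector, called by a JSON object that holds its "method" and its "body", one argument or row to a line. Schema: {"type":"object","properties":{"offsets":{"type":"object","properties":{"tx":{"type":"array","items":{"type":"number"},"minItems":1,"maxItems":10},"ty":{"type":"array","items":{"type":"number"},"minItems":1,"maxItems":10},"tz":{"type":"array","items":{"type":"number"},"minItems":1,"maxItems":10},"spin":{"type":"array","items":{"type":"number"},"minItems":1,"maxItems":10}},"additionalProperties":false,"required":["tx","ty","tz","spin"]},"finger_gap":{"type":"number"},"clamp_n":{"type":"number"},"only":{"type":"string"},"quiet":{"type":"boolean"},"lines":{"type":"string"}},"required":["offsets"],"additionalProperties":false}. offsets is an object with one list for each field, all of the same length, 1 to 10, a row being the entries at one place: tx, ty, tz (the shift in mm), spin (a turn about the tool's z in rad); each row shifts and turns the commanded pose from where the row before left it, along the tool's axes as they then stand; what a row does not reach is not made up. A row lasts 1/10 s, in which the tool goes at most 50 mm and 0.15 rad, less where a joint would pass 70% of its speed; a pose out of reach is approached as far as the arm can. finger_gap is the finger opening in mm, set as the call begins (left out keeps the last). The fingers move at their own pace and stop on an object; clamp_n is the grip in N (left out, the last holds). Time passes only in rows, so rows that do not move let the fingers close. The tool returns the time, the measured TCP pose, the force, the opening and the grip force at its end. only (a regular expression) keeps the lines of the reply that match it, lines (a string "A,B") keeps lines A to B, and quiet returns only ok. Input that does not fit is refused with a message, and nothing moves.
- r.observe(): the state, without advancing time (a new reading comes with each control period).
- r.read_camera(name): name is "scene" or "top" or "wrist"; returns the picture (384x512x3 uint8, red, green, blue); there is no depth.
- r.calibration(name): a dict with "fx", "fy", "cx", "cy" (pixels), "R" (3x3) and "t" (3): a world point X has camera coordinates R X + t. Camera axes: x right, y down, z forward; pixel columns grow to the right and rows downward; lengths in mm; the calibration is good to about 2 mm. The wrist camera is an equidistant fisheye: a pixel r from the principal point sees the ray r / f radians off the axis. A picture is of the moment at which its call begins: read the wrist's pose just before it. calibration takes no time and is no camera call; for the wrist camera it gives the pose at the moment of the call.
- r.job_done(): hands the job in; it is judged then, once.
The state is a dict: "t": time; "joint_pos": joint angles; "joint_velocities": joint speeds; "joint_torque": joint torques, N m; "tcp_pos": TCP position; "tool_rot": TCP orientation; "force": force on the tool from outside, world axes, zero at the start; "wrist_torque": the same for the moment, N m; "width": finger opening in mm; "gripper_force": force on a finger pad.
Only numpy, scipy, OpenCV 4.12 (cv2) and the standard library are available. Lean on these libraries where they do the work, as an engineer would, in place of code of your own. Each camera call takes 0.05 s, during which the arm holds its last target. There are 200 camera calls.

## Working session

There is one attempt and no reset: what is moved stays moved. The work goes in short steps, Python scripts to look and compute and a tool call to move; the robot and the scene stay as the last step left them, time stands still between calls to the robot, and variables do not carry over. Pictures are saved under pics/ and viewed, at most 10 in all, crops included, and the job is handed in when it is done.

```bash
ls; mkdir -p pics; python3 - <<'E'
from workcell import r
import cv2
for n in ("scene","top"):
    im=r.read_camera(n); cv2.imwrite(f"pics/{n}0.png",im[:,:,::-1])
    c=r.calibration(n); print(n,{k:(v if not hasattr(v,'tolist') else v.round(3).tolist()) for k,v in c.items()})
o=r.observe(); print(o["t"],o["tcp_pos"],o["tool_rot"])
E
python3 -c "
import cv2,numpy as np
a=cv2.imread('pics/top0.png');cv2.imwrite('pics/top0b.png',cv2.resize(a,(800,600),interpolation=cv2.INTER_CUBIC))"
```

```text
pics
workcell.py
scene {'fx': 362.58475900784924, 'fy': 362.58475900784924, 'cx': 258.54994664044386, 'cy': 193.23084629299038, 'R': [[-0.679, 0.734, 0.004], [0.402, 0.376, -0.835], [-0.614, -0.566, -0.55]], 't': [332.103, -154.976, 1516.484]}
top {'fx': 402.23784908412307, 'fy': 402.23784908412307, 'cx': 257.5439120841781, 'cy': 195.76095154994533, 'R': [[-0.0, -1.0, 0.01], [-0.998, -0.0, -0.06], [0.06, -0.01, -0.998]], 't': [41.064, 519.131, 1291.614]}
0.1 [279.22486607 558.37586502 244.23698068] [[-8.94353880e-01  4.47358828e-01 -1.10240881e-03]
 [ 4.47360140e-01  8.94352195e-01 -1.74828303e-03]
 [ 2.03831886e-04 -2.05675747e-03 -9.99997864e-01]]
```

View pics/top0b.png

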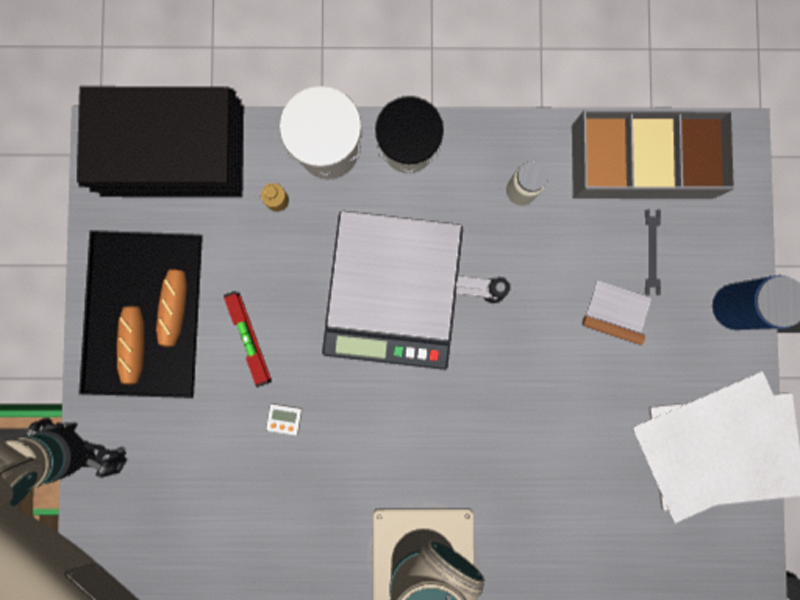

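View pics/scene0.png

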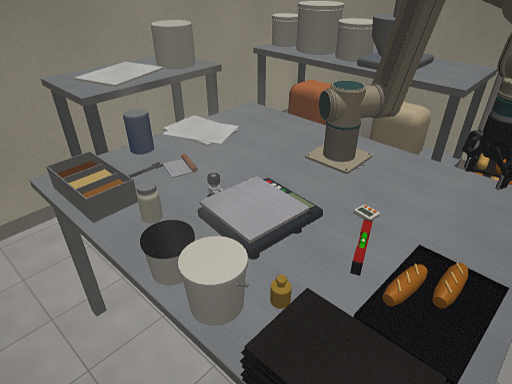

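The top view shows the level at about (248,340), the pan at (397,275), the knob at (498,289) and the console on the robot side (800x600 pixels). I'll measure these next.

```bash
cat > h.py <<'E'
from workcell import r
import numpy as np, cv2
def ray(n,uv,z,c=None):
    "intersect pixels uv (N,2) with plane Z=z"
    c=c or r.calibration(n); R=np.array(c["R"]);t=np.array(c["t"])
    uv=np.atleast_2d(np.asarray(uv,float)); d=np.c_[(uv[:,0]-c["cx"])/c["fx"],(uv[:,1]-c["cy"])/c["fy"]]
    if n=="wrist":
        th=np.hypot(d[:,0],d[:,1]); s=np.sin(th)/np.maximum(th,1e-9); d=np.c_[d*s[:,None],np.cos(th)]
    else: d=np.c_[d,np.ones(len(d))]
    o=-R.T@t; w=d@R
    return o+w*((z-o[2])/w[:,2])[:,None]
def big(m):
    n,l,s,_=cv2.connectedComponentsWithStats(m.astype(np.uint8)); return l==1+s[1:,4].argmax()
def rect(m,n,z,c=None):
    v,u=np.nonzero(m); p=ray(n,np.c_[u,v],z,c)[:,:2].astype(np.float32)
    (x,y),(w,h),a=cv2.minAreaRect(p); b=cv2.boxPoints(((x,y),(w,h),a))
    return np.array([x,y]),(w,h),a,b
E
python3 - <<'E'
from h import *
im=cv2.imread("pics/top0.png")[:,:,::-1].astype(int); R,G,B=im[...,0],im[...,1],im[...,2]
V,U=np.mgrid[:384,:512]
win=lambda u0,u1,v0,v1:(U>u0)&(U<u1)&(V>v0)&(V<v1)
w=win(138,178,180,252)
red=(R>110)&(G<70)&(B<80)&w; grn=(G>120)&(R<120)&w; blk=(im.max(2)<50)&w
print("level",rect(big(cv2.morphologyEx((red|grn|blk).astype(np.uint8),3,np.ones((3,3)))),"top",42))
v,u=np.nonzero(grn);print("green",ray("top",[[u.mean(),v.mean()]],40))
w=win(200,300,130,222); pan=big((im.min(2)>150)&w); print(im[180,250],im[120,250],im[180,330],im[185,318])
dark=w&(im.max(2)<110)
print("pan",rect(big((im.min(2)>165)&w),"top",85),rect(pan,"top",85))
w=win(305,330,172,198); k=big((im.max(2)<60)&w);v,u=np.nonzero(k);print("knob",rect(k,"top",88),k.sum())
cv2.imwrite("pics/c.png",cv2.resize(im[125:240,135:335,::-1].astype(np.uint8),(800,460),interpolation=cv2.INTER_CUBIC))
E
```

```text
level (array([451.06713867, 355.84536743]), (192.56552124023438, 32.505462646484375), 20.73529624938965, array([[355.2667 , 336.95633],
       [366.7753 , 306.55637],
       [546.86755, 374.7344 ],
       [535.359  , 405.13437]], dtype=float32))
green [[451.13848088 360.38367536  40.        ]]
[196 191 197] [155 155 158] [154 153 157] [132 131 135]
pan (array([577.25244141,  58.93577576]), (237.49282836914062, 227.81826782226562), 83.42518615722656, array([[450.49594 , -45.987022],
       [676.8159  , -72.07232 ],
       [704.0089  , 163.85858 ],
       [477.68896 , 189.94388 ]], dtype=float32)) (array([584.47113037,  64.77037048]), (263.8000183105469, 304.214111328125), 0.11606905609369278, array([[452.26324 , 216.60992 ],
       [452.87958 , -87.603584],
       [716.679   , -87.06918 ],
       [716.0627  , 217.14432 ]], dtype=float32))
knob (array([ 545.89251709, -143.91403198]), (37.12376403808594, 51.269248962402344), 63.29957580566406, array([[ 514.651  , -148.97833],
       [ 560.45337, -172.01492],
       [ 577.13403, -138.84973],
       [ 531.33167, -115.81314]], dtype=float32)) 103
```

View pics/c.png

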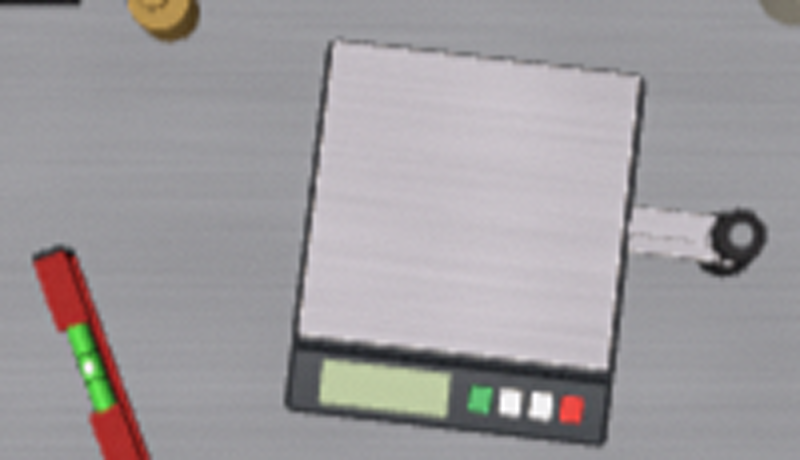

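The crop shows the knob ring at full-image pixel (319.8,184.3). The pan size comes out at 237x228 mm, which matches. I'll hover over the level and refine with the wrist camera.

{"method": "drive_effector", "body": {
  "offsets": {"tx": [-40.4,-40.4,-40.4,-40.4,-40.4,-40.4],"ty": [-16.7,-16.7,-16.7,-16.7,-16.7,-16.7],"tz": [0,0,0,0,0,0],"spin": [0,0,0,0,-0.1,0]},
  "finger_gap": 85
}}

```text
t: 0.7
tcp_pos: [454.9, 362.1, 244.8]
tool_rot: [[-0.935, 0.354, -0.001], [0.354, 0.935, -0.001], [0.001, -0.001, -1.0]]
force: [0.8, -0.1, 0.3]
width: 84.7
gripper_force: 0.0
```

{"method": "drive_effector", "body": {
  "offsets": {"tx": [0,0,0,0,0,0,0],"ty": [0,0,0,0,0,0,0],"tz": [5,10,10,10,10,0,0],"spin": [-0.145,-0.145,-0.145,-0.145,-0.145,0,0]}
}}

```text
t: 1.4
tcp_pos: [454.4, 363.7, 199.9]
tool_rot: [[-0.937, -0.351, -0.001], [-0.351, 0.937, -0.001], [0.001, -0.0, -1.0]]
force: [-0.3, 1.0, 0.4]
width: 84.7
gripper_force: 0.0
```

```bash
cat >> h.py <<'E'
def shot(n,name):
    c=r.calibration(n); im=r.read_camera(n); cv2.imwrite(f"pics/{name}.png",im[:,:,::-1]); return im.astype(int),c
def delta(x,y,z=None):
    "world target -> tool-axis shift"
    o=r.observe(); p=o["tcp_pos"]; return (np.array(o["tool_rot"]).T@(np.array([x,y,p[2] if z is None else z])-p)).round(1)
E
python3 - <<'E'
from h import *
im,c=shot("wrist","w1"); print({k:np.round(v,3).tolist() for k,v in c.items()})
print("knob",ray("top",[[319.75,184.25]],88))
o=r.observe(); print(o["t"],o["tcp_pos"],o["tool_rot"])
E
```

```text
{'fx': 297.319, 'fy': 297.319, 'cx': 251.212, 'cy': 196.547, 'R': [[-0.351, 0.936, -0.002], [0.904, 0.339, 0.26], [0.244, 0.089, -0.966]], 't': [-180.591, -556.907, 191.922]}
knob [[ 550.36234472 -149.61855297   88.        ]]
1.45 [454.74772994 363.99874939 200.46919607] [[-9.36347000e-01 -3.51075911e-01  1.39971091e-05]
 [-3.51075911e-01  9.36347000e-01 -2.74201392e-06]
 [-1.21434961e-05 -7.48152433e-06 -1.00000000e+00]]
```

View pics/w1.png

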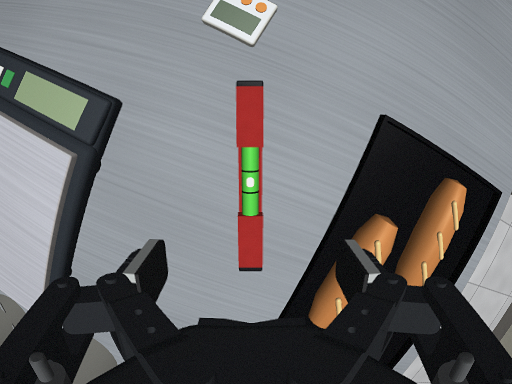

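The wrist view shows the level from row 81 to row 271, centred on column 250, with the vial at about (250,181).

```bash
cat >> h.py <<'E'
def level(im,c,n,z,win):
    "red+green mask -> level centre/angle; green centroid"
    R,G,B=im[...,0],im[...,1],im[...,2]; V,U=np.mgrid[:384,:512]
    w=(U>win[0])&(U<win[1])&(V>win[2])&(V<win[3])
    red=(R>90)&(G<70)&(B<80)&w; g=(G>110)&(R<130)&(B<130)&(G>R+50)&w
    m=big(cv2.morphologyEx((red|g).astype(np.uint8),3,np.ones((5,5))))
    v,u=np.nonzero(g); q=ray(n,np.c_[u,v],z,c)
    return rect(m,n,z,c), (q.min(0)+q.max(0))/2, rect(big(g),n,z,c)[:2]
E
python3 - <<'E'
from h import *
c=r.calibration("wrist"); im=cv2.imread("pics/w1.png")[:,:,::-1].astype(int)
print(level(im,c,"wrist",42,(225,275,60,290)))
print("ends",ray("wrist",[[250,81.5],[250.5,267.5]],42,c))
print(delta(452,360,22))
E
```

```text
((array([453.58105469, 361.2013855 ]), (189.2108154296875, 25.2855224609375), 20.868120193481445, array([[360.67792, 339.31467],
       [369.68506, 315.68777],
       [546.4842 , 383.0881 ],
       [537.47705, 406.715  ]], dtype=float32)), array([452.8015193 , 361.00392724,  42.        ]), (array([431.15444946, 353.33798218]), (22.762527465820312, 15.602947235107422)))
ends [[360.80629288 326.98576176  42.        ]
 [542.34407686 395.49575633  42.        ]]
[  4.   -2.8 178.5]
```

{"method": "drive_effector", "body": {
  "offsets": {"tx": [3.6,0,0,0,0,0,0],"ty": [-2.2,0,0,0,0,0,0],"tz": [40,45,45,30,16,0,0],"spin": [-0.004,0,0,0,0,0,0]}
}}

```text
t: 2.15
tcp_pos: [452.7, 361.0, 25.1]
tool_rot: [[-0.934, -0.356, 0.001], [-0.356, 0.934, 0.001], [-0.001, 0.0, -1.0]]
force: [-0.3, 0.1, 0.6]
width: 84.8
gripper_force: 0.0
```

{"method": "drive_effector", "body": {
  "offsets": {"tx": [0,0,0,0,0,0,0,0],"ty": [0,0,0,0,0,0,0,0],"tz": [0,0,0,0,0,0,0,0],"spin": [0,0,0,0,0,0,0,0]},
  "finger_gap": 20,
  "clamp_n": 50
}}

```text
t: 2.95
tcp_pos: [452.6, 361.3, 25.2]
tool_rot: [[-0.934, -0.357, 0.001], [-0.357, 0.934, 0.001], [-0.001, 0.001, -1.0]]
force: [-1.7, 0.5, 5.5]
width: 25.3
gripper_force: 51.2
```

{"method": "drive_effector", "body": {
  "offsets": {"tx": [0,0,0,0,-0.9,-0.9,-0.9,-0.9,-0.9,-0.9],"ty": [0,0,0,0,-18,-36.3,-36.3,-36.3,-36.3,-36.3],"tz": [-25,-40,-40,-35,0,0,0,0,0,0],"spin": [0,0,0,0,0,0,0,0,0,0]}
}}

```text
t: 3.95
tcp_pos: [527.0, 174.3, 162.3]
tool_rot: [[-0.934, -0.357, -0.004], [-0.357, 0.934, -0.001], [0.004, 0.0, -1.0]]
force: [0.1, 0.9, -5.0]
width: 25.2
gripper_force: 50.6
```

{"method": "drive_effector", "body": {
  "offsets": {"tx": [-0.9,-0.9,-0.9,-0.9,0,0,0,0,0,0],"ty": [-36.3,-36.3,-36.3,-18,0,0,0,0,0,0],"tz": [0,0,0,0,0,0,0,0,0,0],"spin": [0,0,0,0,-0.136,-0.136,-0.136,-0.136,-0.136,-0.136]}
}}

```text
t: 4.95
tcp_pos: [575.5, 59.2, 162.6]
tool_rot: [[-0.374, -0.927, -0.004], [-0.927, 0.374, 0.0], [0.001, 0.004, -1.0]]
force: [-0.1, -0.0, -4.1]
width: 25.4
gripper_force: 50.7
```

{"method": "drive_effector", "body": {
  "offsets": {"tx": [0,0,0,0,0],"ty": [0,0,0,0,0],"tz": [0,0,0,0,0],"spin": [-0.136,-0.136,0,0,0]}
}}

```text
t: 5.45
tcp_pos: [576.6, 59.1, 163.7]
tool_rot: [[-0.119, -0.993, -0.001], [-0.993, 0.119, 0.0], [0.0, 0.001, -1.0]]
force: [-1.0, 0.9, -5.0]
width: 25.2
gripper_force: 50.7
```

```bash
python3 - <<'E'
from h import *
im,c=shot("wrist","w2"); im,c=shot("top","t2");o=r.observe(); print(o["force"],o["wrist_torque"],delta(577.2,58.9))
E
```

```text
[ 0.54631497  0.41153353 -4.67481   ] [-0.02693889 -0.01249274 -0.0312349 ] [ 0.1 -0.3 -0. ]
```

View pics/w2.png

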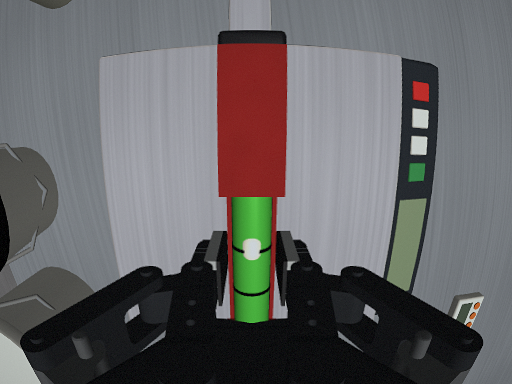

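The level is aligned with the pan centreline (column 252), so I'll lower it.

{"method": "drive_effector", "body": {
  "offsets": {"tx": [0,0,0,0,0,0,0,0,0],"ty": [0,0,0,0,0,0,0,0,0],"tz": [20,20,8,2,2,1.2,0,0,0],"spin": [0,0,0,0,0,0,0,0,0]}
}}

```text
t: 6.45
tcp_pos: [577.5, 59.0, 111.6]
tool_rot: [[-0.117, -0.993, 0.001], [-0.993, 0.117, -0.0], [-0.0, -0.001, -1.0]]
force: [-0.5, -1.0, -4.4]
width: 25.2
gripper_force: 50.5
```

{"method": "drive_effector", "body": {
  "offsets": {"tx": [0,0,0,0,0,0],"ty": [0,0,0,0,0,0],"tz": [0.7,0.7,0.5,0,0,0],"spin": [0,0,0,0,0,0]}
}}

```text
t: 7.05
tcp_pos: [577.3, 58.9, 109.9]
tool_rot: [[-0.117, -0.993, 0.001], [-0.993, 0.117, -0.0], [0.0, -0.001, -1.0]]
force: [-2.7, -1.3, 2.8]
width: 25.1
gripper_force: 51.6
```

{"method": "drive_effector", "body": {
  "offsets": {"tx": [0,0,0,0,0,0,0,0,0,0],"ty": [0,0,0,0,0,0,0,0,0,0],"tz": [0,0,0,0,0,0,-10,-30,-45,-45],"spin": [0,0,0,0,0,0,0,0,0,0]},
  "finger_gap": 85
}}

```text
t: 8.05
tcp_pos: [576.4, 59.0, 240.7]
tool_rot: [[-0.117, -0.993, -0.001], [-0.993, 0.117, -0.0], [0.0, 0.001, -1.0]]
force: [0.4, 0.5, 0.0]
width: 84.5
gripper_force: 0.0
```

{"method": "drive_effector", "body": {
  "offsets": {"tx": [0,0,0,0,0,0,0,0],"ty": [0,0,0,0,0,0,0,0],"tz": [-40,-10,0,0,0,0,0,0],"spin": [0,0,0,0,0,0,0,0]}
}}

```text
t: 8.85
tcp_pos: [576.7, 59.0, 288.3]
tool_rot: [[-0.117, -0.993, -0.002], [-0.993, 0.117, 0.0], [0.0, 0.002, -1.0]]
force: [0.5, 0.4, -0.2]
width: 85.1
gripper_force: 0.0
```

```bash
python3 - <<'E'
from h import *
im,c=shot("wrist","w3"); o=r.observe(); print(o["t"],o["tcp_pos"],np.array(o["joint_pos"]).round(3))
cv2.imwrite("pics/w3c.png",cv2.resize(im[20:300,150:400,::-1].astype(np.uint8),None,fx=2,fy=2,interpolation=cv2.INTER_CUBIC))
im,c=shot("top","t3")
E
```

```text
8.9 [576.87556363  58.9518964  288.58848886] [-0.01   0.178 -0.06   1.334  0.    -1.463]
```

View pics/w3c.png

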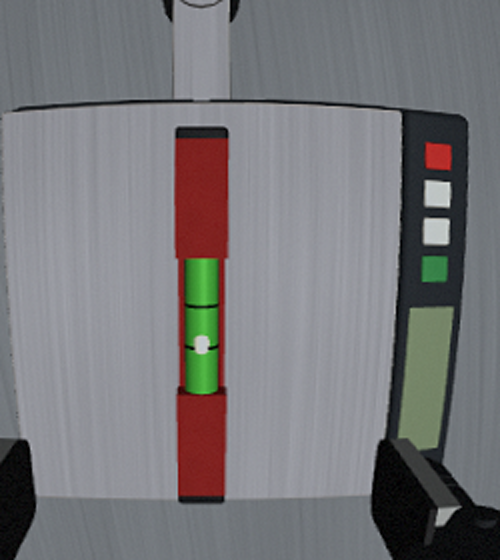

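The crop shows the level standing on the pan, in line with the foot. The vial lines are at rows 306 and 347, and the bubble at row 344 is on the far side from the foot.

```bash
cat >> h.py <<'E'
def bubble(im,c,n="wrist",cen=(577,59),ang=np.deg2rad(83.2)):
    "(bubble, line mid, line gap, vial mid) in mm along the level, positive away from foot"
    V,U=np.mgrid[:384,:512]; X=ray(n,np.c_[U.ravel(),V.ravel()],125,c)[:,:2]-cen
    a=np.array([np.cos(ang),np.sin(ang)]); s=(X@a).reshape(V.shape); q=(X@[-a[1],a[0]]).reshape(V.shape)
    w=(abs(s)<50)&(abs(q)<16); R,G,B=im[...,0],im[...,1],im[...,2]
    g=w&(G>R+50)&(G>B+50); q0=np.median(q[g]); vm=(s[g].min()+s[g].max())/2
    box=(abs(s-vm)<30)&(abs(q-q0)<7)
    wh=box&(im.min(2)>120); bk=box&(im.max(2)<90)&(abs(s-vm)<18)
    b=s[wh].mean(); lo,hi=s[bk&(s<vm)],s[bk&(s>vm)]
    lo=lo.mean() if lo.size else np.nan; hi=hi.mean() if hi.size else np.nan
    return [round(float(x),2) for x in (b,(lo+hi)/2,hi-lo,vm,b-vm,q0)]+[int(wh.sum()),int(bk.sum())]
E
python3 - <<'E'
from h import *
im,c=shot("wrist","w4"); print(bubble(im,c)); print(level(im,c,"wrist",127,(230,275,60,290)))
t3,c=shot("top","t4"); print(bubble(t3,c,"top"))
c=r.calibration("wrist"); V,U=np.mgrid[:384,:512]; P=ray("wrist",np.c_[U.ravel(),V.ravel()],88,c).reshape(384,512,3)
m=(im.max(2)<45)&(np.hypot(P[...,0]-552,P[...,1]+150)<35)
print(m.sum(),P[m].min(0),P[m].max(0),U[m].min(),U[m].max(),V[m].min(),V[m].max())
print(delta(551.5,-149.7,150))
E
```

```text
[8.15, -0.86, 21.6, -0.71, 8.86, -0.87, 58, 32]
((array([578.05615234,  58.11910629]), (188.17572021484375, 25.31368637084961), 83.15178680419922, array([[554.2706  , -33.788284],
       [579.4037  , -36.80668 ],
       [601.8417  , 150.02649 ],
       [576.7086  , 153.04489 ]], dtype=float32)), array([577.37111394,  57.93351903, 127.        ]), (array([575.00897217,  34.84342194]), (23.015605926513672, 13.922080993652344)))
  return _methods._mean(a, axis=axis, dtype=dtype,
  ret = ret.dtype.type(ret / rcount)
Traceback (most recent call last):
  File "h.py", line 36, in bubble
    g=w&(G>R+50)&(G>B+50); q0=np.median(q[g]); vm=(s[g].min()+s[g].max())/2
                                                   ~~~~~~~~^^
ValueError: zero-size array to reduction operation minimum which has no identity
```

{"method": "drive_effector", "body": {
  "offsets": {"tx": [25,45,45,45,35,15.2,0,0,0],"ty": [0,0,0.7,0,0,0,0,0,0],"tz": [0,0,5,15,20,10,0,0,0],"spin": [0,0,0,0,0,0,0,0,0]}
}}

```text
t: 9.95
tcp_pos: [552.4, -148.7, 240.2]
tool_rot: [[-0.116, -0.993, 0.001], [-0.993, 0.116, -0.0], [-0.0, -0.001, -1.0]]
force: [0.1, -0.4, -0.0]
width: 84.9
gripper_force: 0.0
```

```bash
python3 - <<'E'
from h import *
im,c=shot("wrist","w5"); print(r.observe()["tcp_pos"])
V,U=np.mgrid[:384,:512]; P=ray("wrist",np.c_[U.ravel(),V.ravel()],88,c).reshape(384,512,3)
m=(im.max(2)<50)&(np.hypot(P[...,0]-552,P[...,1]+150)<35)
print(m.sum(),P[m].min(0),P[m].max(0),U[m].min(),U[m].max(),V[m].min(),V[m].max())
t,c=shot("top","t5"); print(bubble(t,c,"top"))
E
```

```text
[ 552.53407168 -148.62594656  240.26310999]
1472 [ 531.66820678 -184.8281515    88.        ] [ 574.301056   -130.34401357   88.        ] 230 272 150 205
[7.31, nan, nan, -0.52, 7.83, 1.31, 10, 0]
```

View pics/w5.png

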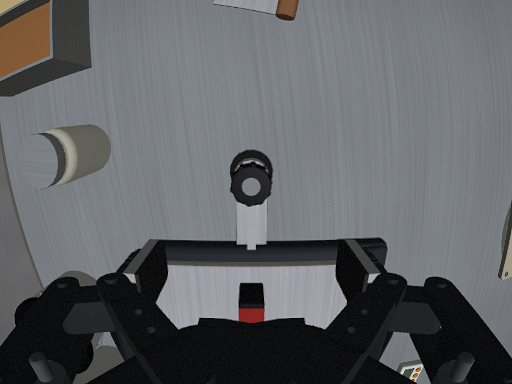

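The wrist view shows the knob top at about (251,185), which is right under the tool, with nothing around it.

{"method": "drive_effector", "body": {
  "offsets": {"tx": [1.5,0,0,0,0,0,0],"ty": [0,0,0,0,0,0,0],"tz": [40,45,45,25,8,0,0],"spin": [0,0,0,0,0,0,0]}
}}

```text
t: 10.75
tcp_pos: [553.3, -151.4, 78.1]
tool_rot: [[-0.117, -0.993, 0.003], [-0.993, 0.117, -0.001], [0.001, -0.003, -1.0]]
force: [0.9, -0.2, 0.6]
width: 84.8
gripper_force: 0.0
```

{"method": "drive_effector", "body": {
  "offsets": {"tx": [0,0,0,0,0,0,0],"ty": [0,0,0,0,0,0,0],"tz": [0,0,0,0,0,0,0],"spin": [0,0,0,0,0,0,0]},
  "finger_gap": 34,
  "clamp_n": 35
}}

```text
t: 11.45
tcp_pos: [552.9, -151.6, 77.6]
tool_rot: [[-0.117, -0.993, 0.003], [-0.993, 0.117, -0.001], [0.0, -0.003, -1.0]]
force: [1.1, 0.9, 6.0]
width: 39.2
gripper_force: 36.2
```

{"method": "drive_effector", "body": {
  "offsets": {"tx": [0,0,0,0,0,0,0,0,0,0],"ty": [0,0,0,0,0,0,0,0,0,0],"tz": [0,0,0,0,0,0,0,0,0,0],"spin": [0.12,0.12,0.12,0.12,0.12,0.12,0.12,0.12,0.12,0.12]}
}}

```text
t: 12.45
tcp_pos: [551.0, -150.0, 77.5]
tool_rot: [[-0.969, -0.247, -0.001], [-0.247, 0.969, 0.002], [0.0, 0.002, -1.0]]
force: [-3.9, 5.0, 11.8]
width: 39.2
gripper_force: 36.7
```

{"method": "drive_effector", "body": {
  "offsets": {"tx": [0,0,0,0,0,0,0,0,0,0],"ty": [0,0,0,0,0,0,0,0,0,0],"tz": [0,0,0,0,0,0,0,0,0,0],"spin": [0.12,0.12,0,0,0,0,0,0,0,0]}
}}

```text
t: 13.45
tcp_pos: [550.8, -149.5, 77.5]
tool_rot: [[-1.0, -0.014, -0.001], [-0.014, 1.0, 0.003], [0.001, 0.003, -1.0]]
force: [-3.6, 6.3, 11.2]
width: 38.9
gripper_force: 36.8
```

{"method": "drive_effector", "body": {
  "offsets": {"tx": [0,0,0,0,0,0,0,0,0,0],"ty": [0,0,0,0,0,0,0,0,0,0],"tz": [0,0,0,0,0,0,0,0,0,0],"spin": [0,0,0,0,0,0,0,0,0,0]}
}}

```text
t: 14.45
tcp_pos: [550.8, -149.4, 77.5]
tool_rot: [[-1.0, -0.014, -0.001], [-0.014, 1.0, 0.003], [0.001, 0.003, -1.0]]
force: [-3.9, 6.7, 10.8]
width: 38.8
gripper_force: 36.8
```

```bash
python3 - <<'E'
from h import *
t,c=shot("top","t6"); print(bubble(t,c,"top"))
t,c=shot("wrist","w6"); print(np.array(r.observe()["joint_pos"]).round(3))
cv2.imwrite("pics/x6.png",np.hstack([cv2.resize(cv2.imread("pics/t6.png")[140:230,200:290],(400,384)),cv2.resize(t[:,:,::-1].astype(np.uint8),(400,384))]))
E
```

```text
[-0.77, nan, nan, -0.52, -0.24, 1.11, 10, 0]
[-0.38   0.324 -0.345  0.904  0.003 -0.394]
```

View pics/x6.png

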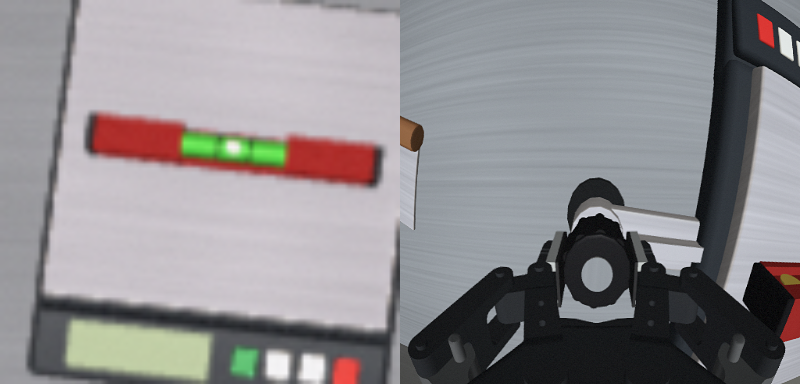

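The bubble is nearly centred, with the vial middle and the bubble both at crop column 233. I'll let go of the knob, rise and move above the level, with the fingers set to straddle the vial.

{"method": "drive_effector", "body": {
  "offsets": {"tx": [0,0,0,0,0,0,0,0,0,0],"ty": [0,0,0,0,0,0,0,0,0,0],"tz": [0,0,0,0,0,0,-20,-45,-45,-45],"spin": [0,0,0,0,0,0,0,0,0,0]},
  "finger_gap": 85
}}

```text
t: 15.55
tcp_pos: [551.1, -151.1, 232.5]
tool_rot: [[-1.0, -0.013, -0.001], [-0.013, 1.0, 0.0], [0.001, 0.0, -1.0]]
force: [1.8, -0.3, -0.5]
width: 84.7
gripper_force: 0.0
```

{"method": "drive_effector", "body": {
  "offsets": {"tx": [0,0,-5,-5,-5,-5,-9.5,0,0,0],"ty": [0,0,35,40,45,45,42,0,0,0],"tz": [-45,-10,0,0,0,0,0,0,0,0],"spin": [0,0,0,0,0,0,0.133,0,0,0]}
}}

```text
t: 16.55
tcp_pos: [578.0, 55.5, 285.6]
tool_rot: [[-0.993, 0.119, -0.001], [0.119, 0.993, -0.0], [0.001, -0.001, -1.0]]
force: [0.3, -0.4, -0.1]
width: 85.0
gripper_force: 0.0
```

```bash
python3 - <<'E'
from h import *
im,c=shot("wrist","w7"); print(bubble(im,c),delta(577.8,58.1)); 
E
```

```text
[-0.33, -0.63, 21.6, -0.36, 0.03, 0.51, 64, 33] [ 0.6  2.9 -0. ]
```

View pics/w7.png

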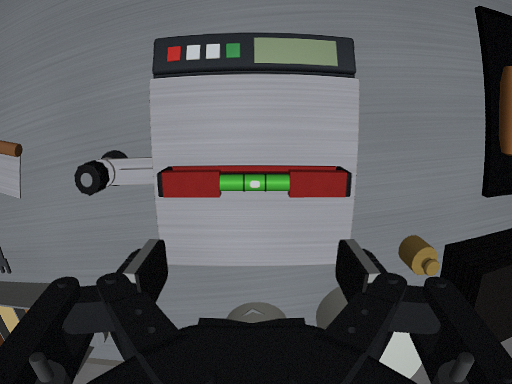

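The level is still in place and the bubble is within 0.3 mm of the middle. I'll descend to press.

{"method": "drive_effector", "body": {
  "offsets": {"tx": [0.6,0,0,0,0,0,0,0,0],"ty": [2.9,0,0,0,0,0,0,0,0],"tz": [35,40,30,15,8,4,0,0,0],"spin": [0,0,0,0,0,0,0,0,0]}
}}

```text
t: 17.5
tcp_pos: [579.1, 59.0, 155.5]
tool_rot: [[-0.993, 0.12, 0.002], [0.12, 0.993, -0.0], [-0.002, 0.0, -1.0]]
force: [-0.8, -1.1, 0.5]
width: 84.7
gripper_force: 0.0
```

{"method": "drive_effector", "body": {
  "offsets": {"tx": [1,0,0,0,0,0,0,0],"ty": [-0.5,0,0,0,0,0,0,0],"tz": [6,6,5,3,2,0,0,0],"spin": [0,0,0,0,0,0,0,0]}
}}

```text
t: 18.3
tcp_pos: [577.3, 58.7, 132.4]
tool_rot: [[-0.993, 0.12, 0.0], [0.12, 0.993, 0.0], [-0.0, 0.0, -1.0]]
force: [-0.9, -0.1, 0.8]
width: 84.7
gripper_force: 0.0
```

{"method": "drive_effector", "body": {
  "offsets": {"tx": [0,0,0,0,0],"ty": [0,0,0,0,0],"tz": [1.5,1.5,0,0,0],"spin": [0,0,0,0,0]}
}}

```text
t: 18.8
tcp_pos: [577.1, 58.7, 129.2]
tool_rot: [[-0.993, 0.12, 0.0], [0.12, 0.993, -0.0], [-0.0, -0.0, -1.0]]
force: [-0.4, 0.6, -1.0]
width: 85.2
gripper_force: 0.0
```

{"method": "drive_effector", "body": {
  "offsets": {"tx": [0,0,0,0],"ty": [0,0,0,0],"tz": [0.7,0.7,0,0],"spin": [0,0,0,0]},
  "only": "tcp|force"
}}

```text
tcp_pos: [577.1, 58.7, 128.0]
force: [-0.5, -0.0, 1.6]
gripper_force: 0.9
```

{"method": "drive_effector", "body": {
  "offsets": {"tx": [0,0,0,0],"ty": [0,0,0,0],"tz": [0.7,0,0,0],"spin": [0,0,0,0]},
  "only": "tcp|force"
}}

```text
tcp_pos: [577.2, 58.8, 128.0]
force: [-2.9, -0.6, 5.9]
gripper_force: 2.8
```

{"method": "drive_effector", "body": {
  "offsets": {"tx": [0,0,0,0,0,0,0],"ty": [0,0,0,0,0,0,0],"tz": [0.5,0,0,0,0,0,0],"spin": [0,0,0,0,0,0,0]},
  "only": "tcp|force"
}}

```text
tcp_pos: [577.2, 58.7, 128.0]
force: [-2.9, 0.1, 8.1]
gripper_force: 4.0
```

```bash
python3 - <<'E'
from h import *
print(r.observe()["force"]); im,c=shot("wrist","w8"); print(bubble(im,c)); print(r.observe()["force"])
E
```

```text
[-2.87429203  0.1229106   8.10910701]
[-0.09, -0.29, 21.54, -0.34, 0.25, 2.41, 225, 147]
[-2.77715352 -0.50112319  6.52861286]
```

View pics/w8.png

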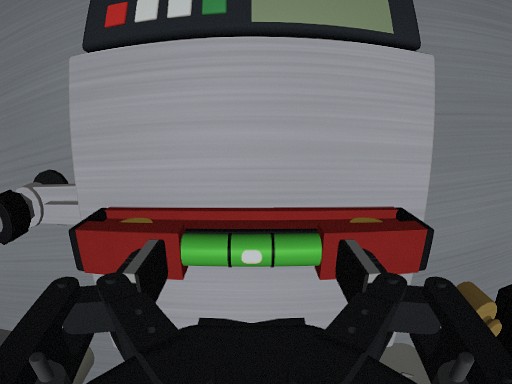

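The fingers straddle the vial and the bubble at (252,257) sits midway between the lines. I'll press slightly harder and wait for it to settle.

{"method": "drive_effector", "body": {
  "offsets": {"tx": [0,0,0,0,0,0,0,0,0,0],"ty": [0,0,0,0,0,0,0,0,0,0],"tz": [0.4,0,0,0,0,0,0,0,0,0],"spin": [0,0,0,0,0,0,0,0,0,0]},
  "only": "tcp|force"
}}

```text
tcp_pos: [577.2, 58.8, 128.0]
force: [-4.3, -0.2, 10.5]
gripper_force: 5.0
```

{"method": "drive_effector", "body": {
  "offsets": {"tx": [0,0,0,0,0,0,0,0,0,0],"ty": [0,0,0,0,0,0,0,0,0,0],"tz": [0,0,0,0,0,0,0,0,0,0],"spin": [0,0,0,0,0,0,0,0,0,0]},
  "only": "tcp|force"
}}

```text
tcp_pos: [577.2, 58.7, 128.0]
force: [-3.3, -0.1, 10.6]
gripper_force: 5.0
```

```bash
python3 - <<'E'
from h import *
F=[]
for i in range(4):
    F.append(r.observe()["force"]); im,c=shot("wrist","w9"); print(bubble(im,c))
print(np.mean(F,0),np.array(F)[:,2],r.observe()["t"])
E
```

```text
[-0.09, -0.3, 21.51, -0.37, 0.28, 2.38, 225, 144]
[-0.07, -0.3, 21.52, -0.37, 0.3, 2.39, 224, 145]
[-0.09, -0.3, 21.52, -0.37, 0.28, 2.38, 225, 145]
[-0.07, -0.3, 21.52, -0.37, 0.3, 2.39, 224, 144]
[-3.60116203  0.06066459  9.91220867] [10.56582785  9.78135419  9.74959664  9.552056  ] 22.55
```

The press is steady at about 10 N and the bubble is about 0.25 mm off centre, so I'm handing in.

```bash
python3 -c "
from workcell import r
print(r.job_done())"
```

```text
the job is handed in; nothing more can be done
None
```

The level stands on the pan in line with the foot, the bubble is centred to about 0.3 mm, and I handed the job in at about 22.6 s, still pressing with about 10 N; the verdict wasn't shown.

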